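# Log a motor terminal box in with the hand scanner

## Task

Gently set the terminal box on the stage plate, squarely between its four corner stops, and let go of it. Then take the hand scanner and aim its window at the middle of the bar label on the box's sloping face: about 10 cm off, square to the face, with the window's long side along the label's long side, held still for two seconds. Gently lay the scanner back on the middle of its plywood board, standing window-down on its nose and heel as it was, with the box still in place and the spray can, funnel and wrench left where they are.

Things in the scene. Friction and masses are not known exactly. Their poses are not given: they have to be found in the camera images.
- box: Loose die-cast grey terminal box, a wedge, 0.4 kg: 100 mm long (x), 54 mm wide (y), 34 mm high at the -x end, 74 mm at the +x end (top slopes 21.8 degrees). Its long sides are plain upright walls 54 mm apart: grasp across them. Origin: centre of the underside; z up. Starts on the bench, low end roughly towards the robot.
- label (a point): Centre of the white bar label on the box's sloping top face (54 mm above the box's underside, over its origin). z: out of the face, square to it; y: along the label's 50 mm long side (across the black bars, same as the box's y); x: up the slope (label 34 mm that way).
- stage: Fixed bright aluminium stage plate, 190 x 150 mm, 10 mm thick, with four dark L-shaped corner stops standing 12 mm above it. The space between the stops is 110 mm along its x and 64 mm along its y. Origin: centre of the underside, below the middle of that space (plate top at z = 10 mm).
- scanner: Loose black hand scanner, 0.25 kg, 164 mm long (x), level on its nose and heel. Head at -x: 44 (x) by 64 (y) mm, centred at x = -60 mm, top at 54 mm. Handle 30 mm wide (y), from 26 to 54 mm high, x = -38 to +82 mm; under its end a heel 34 mm wide, x = 54 to 82 mm. Origin: centre of the underside, about below the centre of mass; z up.
- window (a point): Centre of the scanner's window in the underside of the head, 60 mm to -x of the scanner's origin; axes as the scanner's. The scanner looks along -z (straight down while it lies at rest). The window's long side (50 mm) runs along y.
- grip (a point): Grasp point in the middle of the scanner's handle (30 mm wide along y), 6 mm to +x of the scanner's origin and 40 mm above its underside; axes as the scanner's.
- board: Fixed plywood rest board of the scanner, 220 (x) x 120 (y) x 8 mm. Origin: centre of the underside; its top is at z = 8 mm. The scanner starts on it, head to its -x end.
- spray_can: Bystander: loose aerosol can, 60 mm diameter, 150 mm high, standing. Origin: centre of the underside.
- funnel: Bystander: loose white plastic funnel, 110 mm diameter, 120 mm high, standing mouth down. Origin: centre of the underside.
- wrench: Bystander: loose steel wrench lying on the bench. Origin: centre of the underside.
There are look-alikes about, which are no part of the job. What is shaped like the scanner but pink or purple is not meant.

How it is judged:
By the outcome, as a careful person would: the job done as asked, in the order asked, and still so for the second after the job is handed in, with the robot touching nothing.
It also fails if it takes over 64 s, if anything falls off the work surface, if the arm or the gripper's body presses on something with over 40 N, if the wrist force passes 120 N, or if a joint passes its speed limit or range.

## Robot

A 6-joint arm with a two-finger parallel gripper is mounted at the origin on the work surface. World frame = base frame: x ahead of the robot, y to its left, z up, the work surface at z = 0. Lengths are in mm, angles in rad, forces in N, time in s.
With the tool pointing down it reaches from about 425 to 950 mm from the base axis. Payload 14.7 kg.
Tool frame: the origin (TCP) lies at the very end of the fingers, on their centre line; the grasp point (between the pads) lies 19 mm behind it; z points along the fingers, y is the line along which they close (so a half turn about z gives the same grasp; the last joint's range is limited). The gripper opens to 85 mm and grips with 20 to 120 N. Pads are 22 mm wide; open, the fingers measure 114 mm over their backs; the gripper's body (76 mm by 85 mm) begins 54 mm behind the grasp point. The pads swing forward as they close: fully open they stand 13 mm farther back than shut.
Start: joints at [1.109, 0.48, 1.596, -0, 1.065, -0.047], TCP at [261.93, 594.882, 231.297] pointing down, gripper open.
Joint ranges: [-2.75, 2.75], [-0.82, 2.05], [0.23, 2.67], [-1.56, 4.7], [0.09, 2.69], [-2.92, 2.92]. Speed limits (rad/s): [1.89, 1.89, 2.39, 3.01, 3.01, 3.01].

## Interface

Orientations are given as a unit quaternion [w, x, y, z].
In Python, from workcell import monitor, vision, job gives the robot as it stands.
- The arm moves only by the tool carry_out, never from a script. Its argument "steps" is a list of rows, each a list of 7 numbers: the shift along the tool's x, y, z in cm, then the turn, a rotation vector about the tool's x, y, z in rad, then the opening, from 0 (shut) to 1 (fully open). A call has 1 to 12 rows; each row is the pose to reach, as a shift and turn from the pose commanded when the call began, along the tool's axes at that moment; what a row does not reach only later rows make up. A row lasts 1/12 s, in which the tool goes at most 41.7 mm and 7.16 degrees, less where a joint would pass 70% of its speed; a pose out of reach is approached as far as the arm can. A call with a gripper value outside its range is refused whole. The fingers move at their own pace and stop on an object; "newtons" is the grip in N (left out, the last holds). Time passes only in rows, so rows that repeat a pose let the fingers close. It gives the time, the measured TCP pose, the force, the opening and the grip force at its end, in the units of the state.
- monitor.observe(): the state, without advancing time (a new reading comes with each control period).
- vision.read_camera(name): name is "scene" or "side" or "wrist"; returns (picture, depth): 480x640x3 uint8, red, green, blue; 480x640 float32, mm along the optical axis (not along the pixel's ray), 0 where there is no reading.
- vision.camera_params(name): a dict with "fx", "fy", "cx", "cy" (pixels), "k1" (the pictures are not rectified: a ray, as slopes to the right and down, at radius r is drawn at 1 + k1 r^2 times it, then the intrinsics apply), "rvec" (rotation vector, rad) and "tvec" (3), from world to camera coordinates, as OpenCV has them; the wrist camera has in their place "mount" (4x4, takes a point from camera to tool coordinates, whose origin is the TCP and whose axes are the flange's). Camera axes: x right, y down, z forward; pixel columns grow to the right and rows downward; lengths in mm; the calibration is good to about 2 mm. A picture is of the moment at which its call begins: read the wrist's pose just before it. camera_params takes no time and is no camera call.
- job.finish_job(): hands the job in; it is judged then, once.
The state is a dict: "time_s": time; "joints": joint angles; "joint_vel": joint speeds; "effort": joint torques, N m; "tool_pos": TCP position; "tool_rot": TCP orientation; "contact_force": force on the tool from outside, world axes, zero at the start; "wrist_torque": the same for the moment, N m; "width": finger opening in mm; "grip_force": force on a finger pad.
Only numpy, scipy, OpenCV 4.12 (cv2) and the standard library are available. Lean on these libraries where they do the work, as an engineer would, in place of code of your own. Each camera call takes 0.05 s, during which the arm holds its last target. There are 200 camera calls.

## Working session

There is one attempt and no reset: what is moved stays moved. The work goes in short steps, Python scripts to look and compute and a tool call to move; the robot and the scene stay as the last step left them, time stands still between calls to the robot, and variables do not carry over. Pictures are saved under pics/ and viewed, at most 10 in all, crops included, and the job is handed in when it is done.

Besides the shell and the picture viewer there is one more tool, called as a command line: name --pt "numbers of a row" for each row, then --argument value for the rest. carry_out: Moves the arm, as the interface text tells. Its arguments: {"type":"object","properties":{"steps":{"type":"array"},"newtons":{"type":"number"}},"required":["steps"]}

```bash
ls; mkdir -p pics; python3 - <<'E'
from workcell import monitor, vision
import cv2
print(monitor.observe())
for n in ("scene","side","wrist"):
    p,d=vision.read_camera(n); cv2.imwrite(f"pics/{n}0.png",p[:,:,::-1]); print(n,vision.camera_params(n),(d>0).mean())
    import numpy as np; np.save(f"pics/{n}0.npy",d)
E
```

```text
pics
{'time_s': 0.0, 'joints': array([ 1.10940206e+00,  4.80835051e-01,  1.59685558e+00,  5.87711098e-06,
        1.06509256e+00, -4.66279526e-02]), 'joint_vel': array([-0.00052273,  0.00182948, -0.00107526,  0.00150836,  0.00250084,
       -0.00021849]), 'effort': array([-2.71359400e-03, -9.50602341e+01, -4.30204439e+01, -1.14246261e-04,
        1.18580242e-02,  5.11648716e-05]), 'tool_pos': array([261.75182505, 594.53014395, 230.67712103]), 'tool_rot': array([-1.52070364e-04,  2.05901191e-01,  9.78572606e-01, -5.75517565e-04]), 'contact_force': array([ 0.42101567,  0.98396446, -0.28196214]), 'wrist_torque': array([-0.01181935,  0.02447053,  0.02292599]), 'grip_force': 0.0, 'width': 85.4673346158932}
scene {'fx': 450.74560829465173, 'fy': 450.74560829465173, 'cx': 317.4608473535637, 'cy': 238.74692090087677, 'k1': 0.0229960976755002, 'rvec': array([ 0.87897569,  2.57232959, -1.05015719]), 'tvec': array([ 448.58573626, -150.99175853, 1153.75166643])} 0.9958333333333333
side {'fx': 440.06580984798074, 'fy': 440.06580984798074, 'cx': 323.8564476873696, 'cy': 246.2582409104825, 'k1': -0.052893125197304686, 'rvec': array([ 2.24359083, -0.38182143,  0.20177503]), 'tvec': array([-510.30958038,  118.65144793,  921.08153533])} 0.9961393229166666
wrist {'fx': 418.5298976189296, 'fy': 418.5298976189296, 'cx': 315.4236696126723, 'cy': 242.3349953580457, 'k1': 0.022105661422101002, 'mount': array([[-5.78879642e-04, -9.50344732e-01, -3.11198577e-01,
         8.03266401e+01],
       [ 9.99999399e-01, -8.39939486e-04,  7.04864318e-04,
         2.38552232e-01],
       [-9.31252065e-04, -3.11197982e-01,  9.50344647e-01,
        -1.42464528e+02],
       [ 0.00000000e+00,  0.00000000e+00,  0.00000000e+00,
         1.00000000e+00]])} 0.9960221354166666
```

View pics/scene0.png

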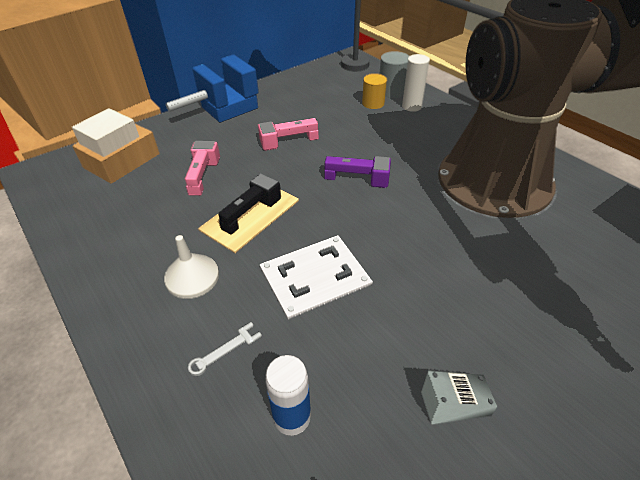

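View pics/side0.png

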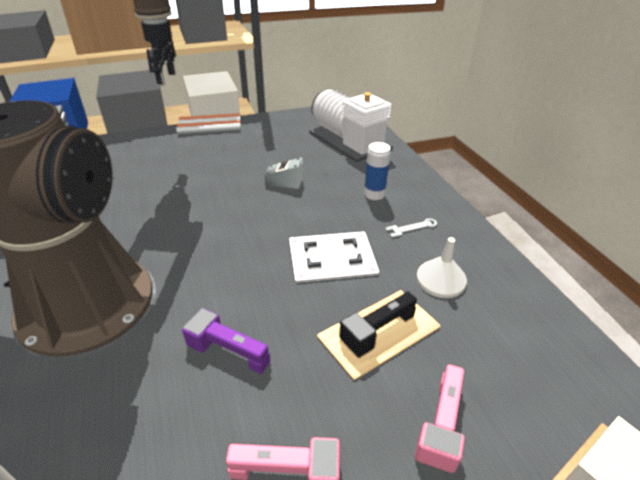

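```bash
cat > h.py <<'E'
import numpy as np, cv2
from scipy.spatial.transform import Rotation as R
from workcell import monitor, vision
def rot(q): return R.from_quat(np.roll(q,-1)).as_matrix()
class View:
    def __init__(s,name):
        c=vision.camera_params(name); st=monitor.observe()
        s.K=np.array([[c['fx'],0,c['cx']],[0,c['fy'],c['cy']],[0,0,1]]); s.k1=c['k1']
        if name=='wrist':
            T=np.eye(4); T[:3,:3]=rot(st['tool_rot']); T[:3,3]=st['tool_pos']; T=T@c['mount']
            s.R,s.o=T[:3,:3],T[:3,3]
        else:
            Rm=cv2.Rodrigues(c['rvec'])[0]; s.R=Rm.T; s.o=-Rm.T@c['tvec']
        s.img,s.d=vision.read_camera(name); s.hsv=cv2.cvtColor(s.img,cv2.COLOR_RGB2HSV)
    def rays(s,px):  # world directions with unit optical depth
        n=cv2.undistortPoints(np.float64(px).reshape(-1,1,2),s.K,np.array([s.k1,0,0,0,0])).reshape(-1,2)
        return np.c_[n,np.ones(len(n))]@s.R.T
    def plane(s,px,z):
        r=s.rays(px); return s.o+r*((z-s.o[2])/r[:,2])[:,None]
    def cloud(s):
        u=np.stack(np.meshgrid(np.arange(640),np.arange(480)),-1).reshape(-1,2)
        P=s.o+s.rays(u)*s.d.reshape(-1,1); P[s.d.ravel()==0]=np.nan
        return P.reshape(480,640,3)
    def proj(s,P):
        q=cv2.projectPoints(np.float64(P).reshape(-1,1,3),cv2.Rodrigues(s.R.T)[0],-s.R.T@s.o,s.K,np.array([s.k1,0,0,0,0]))[0]
        return q.reshape(-1,2)
    def save(s,n,x=None,k=1):
        i=s.img if x is None else s.img[x[1]:x[3],x[0]:x[2]]
        cv2.imwrite(n,cv2.resize(i[:,:,::-1],None,fx=k,fy=k,interpolation=cv2.INTER_CUBIC))
def rect(P):
    (c,wh,a)=cv2.minAreaRect(np.float32(P[:,:2])); w,h=wh
    if h>w: w,h,a=h,w,a+90
    return np.round([*c,w,h,(a+90)%180-90],1)   # centre, long, short, long-axis yaw deg
E
python3 - <<'E'
from h import *
v=View('scene'); s=View('side')
v.save('pics/crop.png',(180,110,420,290),3)
box={'scene':[('box',(405,360,505,430)),('stage',(255,230,375,318)),('board',(195,165,305,252)),('can',(262,350,315,436)),('fun',(160,230,222,300)),('wr',(185,318,265,378))],
'side':[('box',(260,152,310,192)),('stage',(285,228,382,285)),('board',(315,288,445,376)),('can',(360,140,395,202)),('fun',(412,232,470,300)),('wr',(383,214,441,240))]}
for n,c in (('scene',v),('side',s)):
    P=c.cloud()
    for k,(a,b,e,f) in box[n]:
        Q=P[b:f,a:e].reshape(-1,3); H=c.hsv[b:f,a:e].reshape(-1,3)
        z=Q[:,2]
        if k=='board':
            m=(H[:,2]<70)&(z>50)&(z<90); print(n,'scanner',m.sum(),rect(Q[m]),np.median(z[m]),np.percentile(z[m],95))
            m=(H[:,1]>70)&(H[:,2]>100)&(z<20)
        elif k=='stage': 
            m=(H[:,2]>170)&(z<30)&(z>4); m2=(H[:,2]<80)&(z>14)&(z<40); print(n,'stops',rect(Q[m2]),np.median(z[m2]))
        else: m=z>(4 if k=='wr' else 12)
        print(n,k,m.sum(),rect(Q[m]),np.round(np.percentile(z[m],[5,50,95]),1))
E
```

```text
scene box 2873 [532.3 331.3 101.9  55.8 -28.9] [18.9 51.7 72.9]
scene stops [550.2 -28.  129.6  83.1 -11. ] 19.05367273404545
scene stage 4619 [540.  -77.8 251.6 189.6  78.9] [ 8.7 11.3 13.6]
scene scanner 705 [ 559.5 -269.3  162.3   64.2   18.1] 61.50859933035076 64.41014060712416
scene board 2119 [ 585.8 -328.3  270.   226.3  -68.1] [ 4.5  8.9 11.4]
scene can 2806 [760.5 187.8  58.2  58.  -88.1] [ 27.8 137.7 152.1]
scene fun 1911 [ 731.3 -179.1  152.5  103.5    1.5] [ 15.   35.9 102.1]
scene wr 868 [777.5   1.8 137.8 123.5 -27.3] [ 4.4  7.8 10.4]
side box 782 [532.1 326.7 100.9  62.  -30.1] [15.6 42.8 70.6]
side stops [549.  -37.7 118.5  80.2 -11.4] 18.622774187854304
side stage 3122 [549.6 -32.5 189.9 154.5 -10.8] [ 7.8 10.1 13.2]
side scanner 814 [ 558.2 -279.7  162.1   57.1   16.8] 60.52304697568724 63.28070368561048
side board 1880 [ 573.5 -310.   229.9  207.    15.3] [ 1.7  8.6 11.1]
side can 1341 [813.  311.7 349.  101.   59.3] [ 17.9  83.4 150.9]
side fun 1556 [ 722.4 -230.4  167.9  109.    52.8] [ 14.5  35.5 101.6]
side wr 295 [785.6  -4.  140.7  54.3  -1.2] [4.6 7.  9.7]
```

View pics/crop.png

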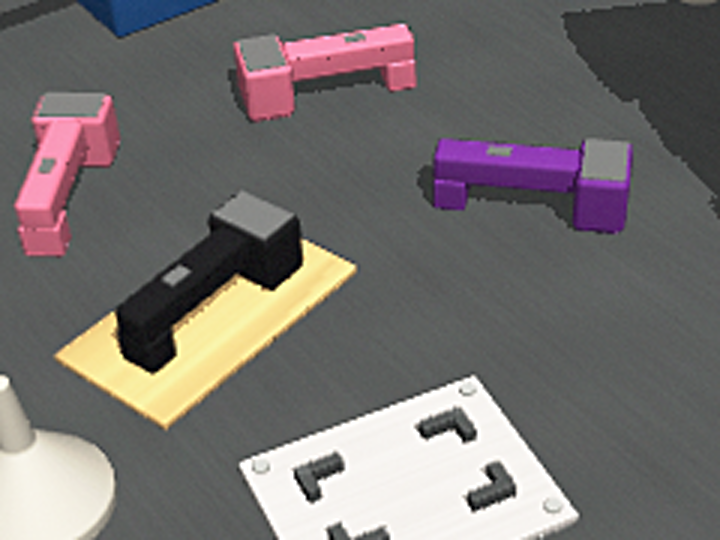

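The scanner-shaped candidates in the scene picture are black (250,205), pink (203,165), pink (289,133) and purple (358,170). The black one on the plywood board is the one meant, and the crop confirms it. The box is at (458,398), the stage at (315,275), the can at (288,395), the funnel at (191,270) and the wrench at (225,348).

```bash
cat >> h.py <<'E'
def down(yaw):  # tool pointing down; yaw (deg) = object's x axis; tool x = -object x, tool y = object y
    c,s=np.cos(np.radians(yaw)),np.sin(np.radians(yaw)); return np.array([[-c,-s,0],[-s,c,0],[0,0,-1.]])
def go(pos,Rt):
    st=monitor.observe(); A=rot(st['tool_rot'])
    t=A.T@(np.array(pos)-st['tool_pos'])/10; w=R.from_matrix(A.T@Rt).as_rotvec()
    print('row',np.round(t,2).tolist(),np.round(w,3).tolist(),'dist',np.round(np.linalg.norm(t)*10),'t',st['time_s'])
E
python3 - <<'E'
from h import *
go([532,330,190],down(-29))
E
```

```text
row [-35.39, -13.34, 4.11] [-0.001, 0.0, 0.091] dist 380.0 t 0.25
```

carry_out --pt "-35.4 -13.3 4.1 0 0 0.09 1" --pt "-35.4 -13.3 4.1 0 0 0.09 1" --pt "-35.4 -13.3 4.1 0 0 0.09 1" --pt "-35.4 -13.3 4.1 0 0 0.09 1" --pt "-35.4 -13.3 4.1 0 0 0.09 1" --pt "-35.4 -13.3 4.1 0 0 0.09 1" --pt "-35.4 -13.3 4.1 0 0 0.09 1" --pt "-35.4 -13.3 4.1 0 0 0.09 1" --pt "-35.4 -13.3 4.1 0 0 0.09 1" --pt "-35.4 -13.3 4.1 0 0 0.09 1" --pt "-35.4 -13.3 4.1 0 0 0.09 1" --pt "-35.4 -13.3 4.1 0 0 0.09 1"

```text
time_s: 1.25
tool_pos: [532.3, 330.2, 190.1]
tool_rot: [-0.0, 0.25, 0.968, -0.0]
contact_force: [-0.4, 0.7, -0.5]
width: 85.5
grip_force: 0.0
```

```bash
python3 - <<'E'
from h import *
import time
st=monitor.observe(); print(st['tool_pos'],st['joint_vel'].round(3))
v=View('wrist'); v.save('pics/w1.png')
P=v.cloud(); z=P[:,:,2]
m=(z>12)&(np.hypot(P[...,0]-532,P[...,1]-330)<75)
Q=P[m]; print(m.sum(),rect(Q),np.percentile(Q[:,2],[1,50,99]).round(1))
# sloping top plane
T=Q[(Q[:,2]>36)&(Q[:,2]<72)]
for i in range(4):
    c=np.linalg.lstsq(np.c_[T[:,:2]-[532,330],np.ones(len(T))],T[:,2],rcond=None)[0]
    e=T[:,2]-np.c_[T[:,:2]-[532,330],np.ones(len(T))]@c; T=T[abs(e)<4]
g=c[:2]; print('slope',np.degrees(np.arctan(np.hypot(*g))),'uphill yaw',np.degrees(np.arctan2(g[1],g[0])),'z@532,330',c[2],rect(T))
# label
lm=((v.hsv[...,2]>190)&(v.hsv[...,1]<25)&m).astype(np.uint8); n,l,stt,ce=cv2.connectedComponentsWithStats(cv2.morphologyEx(lm,cv2.MORPH_CLOSE,np.ones((9,9))))
k=1+np.argmax(stt[1:,4]); print('label px',ce[k],stt[k]); print('label',rect(P[(l==k)]),np.median(P[l==k],0))
E
```

```text
[532.26074843 330.21506592 190.07854409] [ 0.033 -0.007  0.006  0.002  0.002  0.005]
54614 [525.8 328.2 115.2 111.6  21.7] [ 35.1 252.  274.4]
slope 21.649561122088343 uphill yaw -29.058778409313135 z@532,330 54.768587270910004 [530.7 330.4  97.5  54.1 -29.4]
label px [318.10859332 241.5288451 ] [ 275  149   79  156 9135]
label [531.  330.2 100.4  52.9 -29.5] [nan nan nan]
```

View pics/w1.png

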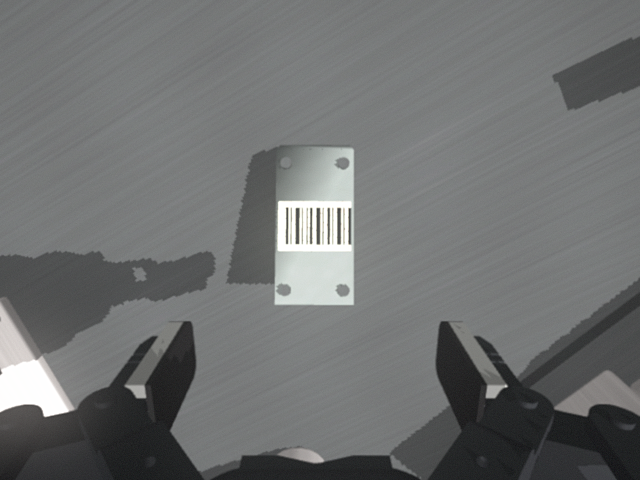

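The wrist view shows the box's top centred at about (315,226), with the label at (315,226) midway between the open fingers. That puts the box at (531,330.3) with yaw -29.3°.

```bash
python3 - <<'E'
from h import *
go([535.3,327.9,17],down(-29.3))
E
```

```text
row [-0.46, -0.09, 17.32] [-0.0, -0.0, 0.006] dist 173.0 t 1.3
```

carry_out --pt "-0.4 -0.1 4 0 0 0.006 1" --pt "-0.5 -0.1 8 0 0 0.006 1" --pt "-0.5 -0.1 11.5 0 0 0.006 1" --pt "-0.5 -0.1 14.5 0 0 0.006 1" --pt "-0.5 -0.1 16.5 0 0 0.006 1" --pt "-0.5 -0.1 17.3 0 0 0.006 1" --pt "-0.5 -0.1 17.3 0 0 0.006 1" --pt "-0.5 -0.1 17.3 0 0 0.006 0.5" --pt "-0.5 -0.1 17.3 0 0 0.006 0.4" --pt "-0.5 -0.1 17.3 0 0 0.006 0.3" --pt "-0.5 -0.1 17.3 0 0 0.006 0.3" --pt "-0.5 -0.1 17.3 0 0 0.006 0.3" --newtons 40

```text
time_s: 2.3
tool_pos: [537.0, 327.9, 19.2]
tool_rot: [0.001, 0.253, 0.968, 0.001]
contact_force: [-2.1, 2.0, 6.2]
width: 53.5
grip_force: 42.1
```

```bash
python3 - <<'E'
from h import *
for n in ('side','scene'):
    s=View(n); P=s.cloud()
    # stage plate: bright mask component cast onto z=10
    a,b,e,f=(285,228,382,285) if n=='side' else (255,230,375,318)
    m=((s.hsv[...,2]>150)&(s.hsv[...,1]<40)).astype(np.uint8); M=np.zeros_like(m); M[b:f,a:e]=m[b:f,a:e]
    C=max(cv2.findContours(M,cv2.RETR_EXTERNAL,cv2.CHAIN_APPROX_NONE)[0],key=cv2.contourArea)
    print(n,'stage',rect(s.plane(C[:,0],10)))
print(monitor.observe()['width'],monitor.observe()['grip_force'])
E
```

```text
side stage [552.1 -33.5 195.8 162.6 -10.4]
scene stage [550.2 -26.9 190.  155.9 -11. ]
53.14349520254835 42.08076545968652
```

```bash
python3 - <<'E'
from h import *
go([537,328,130],down(-29.3)); go([635,-45,200],down(-10.8))
E
```

```text
row [-0.01, 0.03, -11.08] [0.002, 0.001, 0.001] dist 111.0 t 2.4
row [-26.8, -27.7, -18.11] [0.002, 0.002, -0.322] dist 426.0 t 2.4
```

carry_out --pt "0 0 -0.5 0 0 0 0.3" --pt "0 0 -1.8 0 0 0 0.3" --pt "0 0 -4.2 0 0 0 0.3" --pt "-0.3 -0.3 -7.2 0 0 0 0.3" --pt "-1.5 -1.6 -10.5 0 0 -0.02 0.3" --pt "-3.5 -3.6 -13 0 0 -0.05 0.3" --pt "-6 -6.2 -15 0 0 -0.09 0.3" --pt "-8.7 -9 -16.5 0 0 -0.12 0.3" --pt "-11.4 -11.8 -17.5 0 0 -0.15 0.3" --pt "-14.1 -14.6 -18 0 0 -0.18 0.3" --pt "-16.8 -17.4 -18.1 0 0 -0.22 0.3" --pt "-19.3 -20 -18.1 0 0 -0.25 0.3"

```text
time_s: 3.4
tool_pos: [607.3, 56.1, 200.7]
tool_rot: [0.001, 0.129, 0.992, 0.0]
contact_force: [0.1, 0.7, -2.6]
width: 53.6
grip_force: 43.2
```

carry_out --pt "-1 -2.1 0 0 0 -0.02 0.3" --pt "-2 -4 0 0 0 -0.04 0.3" --pt "-3 -5.5 0 0 0 -0.06 0.3" --pt "-4 -6.5 0 0 0 -0.072 0.3" --pt "-4.5 -7 0 0 0 -0.072 0.3" --pt "-4.6 -7.2 0 0 0 -0.072 0.3" --pt "-4.6 -7.2 0 0 0 -0.072 0.3"

```text
time_s: 3.98
tool_pos: [632.6, -23.1, 198.9]
tool_rot: [0.0, 0.095, 0.996, 0.0]
contact_force: [0.2, -0.0, -3.4]
width: 53.4
grip_force: 43.2
```

```bash
python3 - <<'E'
from h import *
st=monitor.observe(); print(st['tool_pos'],np.degrees(R.from_matrix(rot(st['tool_rot']).T@down(-10.8)).as_rotvec()),st['contact_force'])
v=View('wrist'); v.save('pics/w2.png')
E
```

```text
[632.58989416 -23.08803668 198.92685713] [ 0.00704786  0.02185539 -0.07171455] [ 0.2430512  -0.01762561 -3.42450118]
```

View pics/w2.png

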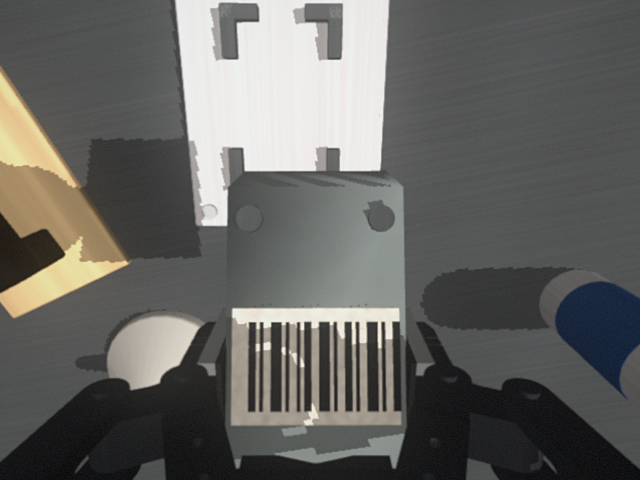

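The view shows the plate at columns 178–388, with the far stops at (238,30) and (325,30). The held box hides the near half, so I'll step sideways to see the whole plate.

carry_out --pt "0.4 1.2 -0.6 0 0 0 0.3" --pt "1.3 3.6 -1.8 0 0 0 0.3" --pt "2.4 6.8 -3.6 0 0 0 0.3" --pt "3.4 10 -5.2 0 0 0 0.3" --pt "4 12 -6.4 0 0 0 0.3" --pt "4 13 -7 0 0 0 0.3" --pt "4 13 -7 0 0 0 0.3" --pt "4 13 -7 0 0 0 0.3"

```text
time_s: 4.7
tool_pos: [617.5, 113.1, 268.4]
tool_rot: [0.0, 0.093, 0.996, -0.0]
contact_force: [-0.1, -0.2, -3.1]
width: 53.5
grip_force: 43.4
```

```bash
python3 - <<'E'
from h import *
st=monitor.observe(); print(st['tool_pos'],st['joint_vel'].round(3).max())
v=View('wrist'); v.save('pics/w3.png'); P=v.cloud()
near=np.hypot(P[...,0]-550,P[...,1]+30)<140
m=(near&(P[...,2]>4)&(P[...,2]<30)).astype(np.uint8)
C=max(cv2.findContours(m,cv2.RETR_EXTERNAL,cv2.CHAIN_APPROX_NONE)[0],key=cv2.contourArea)
print('plate depth',np.median(P[(m>0)&(v.hsv[...,2]>150)][:,2]),C[:,0].min(0),C[:,0].max(0))
m=((v.hsv[...,2]>150)&(v.hsv[...,1]<40)&near).astype(np.uint8)
C=max(cv2.findContours(m,cv2.RETR_EXTERNAL,cv2.CHAIN_APPROX_NONE)[0],key=cv2.contourArea)
r=rect(v.plane(C[:,0],10)); print('plate',r)
d=near&(v.hsv[...,2]<110)&(P[...,2]>17)&(P[...,2]<28)
a=np.radians(r[4]); A=np.array([[np.cos(a),np.sin(a)],[-np.sin(a),np.cos(a)]])
n,l,s,c=cv2.connectedComponentsWithStats(d.astype(np.uint8))
for k in range(1,n):
    if s[k,4]>60:
        ys,xs=np.nonzero(l==k); q=(v.plane(np.c_[xs,ys],22)[:,:2]-r[:2])@A.T
        print(s[k],c[k].round(),q.min(0).round(1),q.max(0).round(1),np.median(P[l==k][:,2]).round(1))
E
```

```text
[617.48804257 113.05881191 268.43054766] 0.018
plate depth 9.779576941339371 [50 36] [233 245]
plate [549.3 -29.6 189.1 150.  -11. ]
[ 89  75  33  39 686] [101.  90.] [-63.4 -42. ] [-32.1 -14.7] 21.5
[156  75  34  40 430] [176.  92.] [-63.9  16.1] [-32.   42.4] 21.6
[106 184  33  36 619] [118. 205.] [ 30.7 -42.3] [ 64.3 -14.8] 21.7
[171 185  29  34 488] [188. 204.] [31.1 16. ] [63.  42.9] 21.7
```

View pics/w3.png

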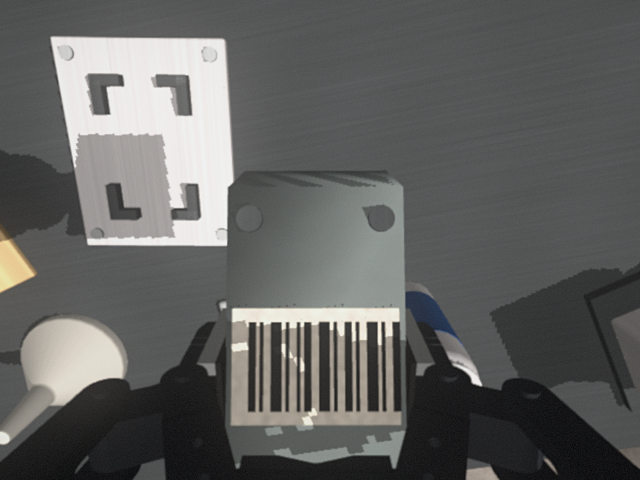

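The whole plate is visible at columns 50–233 and rows 36–245. Its stops are at (101,90), (176,92), (118,205) and (188,204), level and symmetric about the plate's centre. Next I'll measure how the box sits in the hand.

```bash
python3 - <<'E'
from h import *
v=View('wrist'); P=v.cloud(); st=monitor.observe()
T=(P-st['tool_pos'])@rot(st['tool_rot'])
m=np.zeros((480,640),bool); m[165:305,215:420]=1; m&=(P[...,2]>220)
c,res,_,_=np.linalg.lstsq(np.c_[T[m][:,:2],np.ones(m.sum())],T[m][:,2],rcond=None)
e=abs(T[m]@[c[0],c[1],-1]+c[2]); q=T[m][e<2]
c=np.linalg.lstsq(np.c_[q[:,:2],np.ones(len(q))],q[:,2],rcond=None)[0]
print('slope deg x,y',np.degrees(np.arctan(c[:2])),'z at x0',c[2], 'n',len(q))
print('ymin/ymax by x band',[(x,np.percentile(q[abs(q[:,0]-x)<3][:,1],[1,99]).round(1)) for x in (20,30,40)],'xmax',np.percentile(q[:,0],99.5))
print('x extents',q[:,0].max(),q[:,0].min())
E
```

```text
slope deg x,y [ 2.67579665e+01 -2.34296933e-02] z at x0 -41.094122756983836 n 11269Traceback (most recent call last):
  File "<stdin>", line 9, in <module>
    return _quantile_unchecked(
        a, q, axis, out, overwrite_input, method, keepdims, weights)
    return _ureduce(a,
                    func=_quantile_ureduce_func,
    ...<5 lines>...
                    overwrite_input=overwrite_input,
                    method=method)
    r = func(a, **kwargs)
    result = _quantile(arr,
                       quantiles=q,
    ...<2 lines>...
                       out=out,
                       weights=wgt)
    slices_having_nans = np.isnan(arr[-1, ...])
                                  ~~~^^^^^^^^^
IndexError: index -1 is out of bounds for axis 0 with size 0
```

```bash
python3 - <<'E'
from h import *
v=View('wrist'); P=v.cloud(); st=monitor.observe()
T=(P-st['tool_pos'])@rot(st['tool_rot'])
for r in range(165,430,12): print(r,T[r,290:345].mean(0).round(1), 'edges y',T[r,225:410][abs(T[r,225:410,2]-np.median(T[r,290:345,2]))<4][[0,-1],1].round(1))
E
```

```text
165 [ 25.    2.5 267.5] edges y [-77.3  91.6]
177 [56.5  1.3  3.8] edges y [-26.   27.5]
189 [ 55.9   1.2 -15.1] edges y [-26.2  27.3]Traceback (most recent call last):
  File "<stdin>", line 4, in <module>
IndexError: index 0 is out of bounds for axis 0 with size 0
```

```bash
python3 - <<'E'
from h import *
go([555.7,-31.2,75],down(-11))
E
```

```text
row [3.34, -15.14, 19.26] [-0.001, -0.001, 0.002] dist 247.0 t 4.85
```

carry_out --pt "0.2 -0.8 0 0 0 0 0.3" --pt "0.6 -3 0.5 0 0 0 0.3" --pt "1.2 -6 2 0 0 0 0.3" --pt "1.9 -9 4.5 0 0 0 0.3" --pt "2.6 -11.8 7.5 0 0 0 0.3" --pt "3 -13.8 10.5 0 0 0 0.3" --pt "3.3 -14.8 13.5 0 0 0 0.3" --pt "3.3 -15.1 16.2 0 0 0.002 0.3" --pt "3.3 -15.1 18.2 0 0 0.002 0.3" --pt "3.3 -15.1 19.2 0 0 0.002 0.3" --pt "3.3 -15.1 19.3 0 0 0.002 0.3" --pt "3.3 -15.1 19.3 0 0 0.002 0.3"

```text
time_s: 5.85
tool_pos: [556.9, -30.4, 75.3]
tool_rot: [-0.0, 0.095, 0.995, -0.0]
contact_force: [0.4, -0.5, -2.1]
width: 53.4
grip_force: 43.3
```

```bash
python3 - <<'E'
from h import *
go([555.7,-31.2,31],down(-11)); print(monitor.observe()['tool_pos'],monitor.observe()['contact_force'])
E
```

```text
row [0.1, -0.1, 4.43] [-0.0, -0.001, 0.001] dist 44.0 t 5.85
[556.85866298 -30.39186045  75.30285258] [ 0.35627571 -0.54287756 -2.08264886]
```

carry_out --pt "0.1 -0.1 0.8 0 0 0 0.3" --pt "0.1 -0.1 1.8 0 0 0 0.3" --pt "0.1 -0.1 2.8 0 0 0 0.3" --pt "0.1 -0.1 3.6 0 0 0 0.3" --pt "0.1 -0.1 4.0 0 0 0 0.3" --pt "0.1 -0.1 4.2 0 0 0 0.3" --pt "0.1 -0.1 4.3 0 0 0 0.3" --pt "0.1 -0.1 4.4 0 0 0 0.3" --pt "0.1 -0.1 4.4 0 0 0 0.3"

```text
time_s: 6.6
tool_pos: [556.0, -30.8, 31.4]
tool_rot: [0.0, 0.095, 0.995, -0.0]
contact_force: [0.4, -0.1, -2.5]
width: 53.6
grip_force: 43.4
```

carry_out --pt "0 0 0.04 0 0 0 0.3" --pt "0 0 0.08 0 0 0 0.3" --pt "0 0 0.12 0 0 0 0.3" --pt "0 0 0.16 0 0 0 0.3" --pt "0 0 0.2 0 0 0 0.3" --pt "0 0 0.2 0 0 0 0.3"

```text
time_s: 7.1
tool_pos: [555.9, -30.7, 29.3]
tool_rot: [0.0, 0.095, 0.995, -0.0]
contact_force: [-0.8, 0.0, -3.2]
width: 53.4
grip_force: 43.4
```

carry_out --pt "0 0 0.04 0 0 0 0.3" --pt "0 0 0.08 0 0 0 0.3" --pt "0 0 0.12 0 0 0 0.3" --pt "0 0 0.16 0 0 0 0.3" --pt "0 0 0.16 0 0 0 0.3"

```text
time_s: 7.52
tool_pos: [555.8, -30.8, 29.1]
tool_rot: [0.0, 0.095, 0.995, -0.0]
contact_force: [-9.2, 0.8, 29.6]
width: 53.7
grip_force: 47.1
```

carry_out --pt "0 0 -0.08 0 0 0 0.3" --pt "0 0 -0.12 0 0 0 0.3" --pt "0 0 -0.12 0 0 0 0.6" --pt "0 0 -0.12 0 0 0 0.7" --pt "0 0 -0.12 0 0 0 0.8" --pt "0 0 -0.12 0 0 0 0.9" --pt "0 0 -0.12 0 0 0 1" --pt "0 0 -0.12 0 0 0 1" --pt "0 0 -0.12 0 0 0 1"

```text
time_s: 8.27
tool_pos: [555.9, -30.7, 28.8]
tool_rot: [-0.0, 0.095, 0.995, 0.0]
contact_force: [-0.6, 0.5, -0.3]
width: 85.5
grip_force: 0.0
```

```bash
python3 - <<'E'
from h import *
go([556,-31,200],down(-11)); go([550,-150,260],down(5)); print(monitor.observe()['contact_force'])
E
```

```text
row [-0.02, -0.02, -17.12] [0.0, -0.0, 0.001] dist 171.0 t 8.2667
row [-1.68, -11.82, -23.12] [0.0, -0.0, -0.278] dist 260.0 t 8.2667
[-0.63347118  0.48207983 -0.28969416]
```

carry_out --pt "0 0 -1 0 0 0 1" --pt "0 0 -3 0 0 0 1" --pt "0 0 -6 0 0 0 1" --pt "0 0 -10 0 0 0 1" --pt "0 0 -14 0 0 0 1" --pt "0 0 -17 0 0 0 1" --pt "0 0 -17 0 0 0 1" --pt "0 0 -17 0 0 0 1"

```text
time_s: 8.93
tool_pos: [556.9, -30.9, 201.6]
tool_rot: [0.002, 0.095, 0.995, -0.0]
contact_force: [-0.4, 0.4, -0.4]
width: 85.4
grip_force: 0.0
```

```bash
cat > boxm.py <<'E'
from h import *
def boxpose(v):
    P=v.cloud(); o=np.array([549.4,-29.5])
    m=(np.hypot(P[...,0]-o[0],P[...,1]-o[1])<72)&(P[...,2]>36)&(P[...,2]<95); T=P[m]
    for i in range(5):
        X=np.c_[T[:,:2]-o,np.ones(len(T))]; c=np.linalg.lstsq(X,T[:,2],rcond=None)[0]; T=T[abs(T[:,2]-X@c)<4]
    print('slope',np.degrees(np.arctan(np.hypot(*c[:2]))),'uphill yaw',np.degrees(np.arctan2(c[1],c[0])),'z@stage centre',c[2],rect(T))
if __name__=='__main__':
    boxpose(View('wrist')); go([556,-280,200],down(17))
E
python3 boxm.py
```

```text
slope 21.852075640727275 uphill yaw -10.651584605755195 z@stage centre 64.16144460473961 [550.2 -29.1 100.6  53.9 -11.2]
row [-4.73, -24.47, 0.0] [-0.0, 0.002, -0.488] dist 249.0 t 8.9833
```

The box is down, level and within about 1 mm of the stage's centre. Now I'll move to the scanner.

carry_out --pt "-0.4 -2 0 0 0 -0.04 1" --pt "-1 -5 0 0 0 -0.1 1" --pt "-1.7 -9 0 0 0 -0.18 1" --pt "-2.5 -13 0 0 0 -0.26 1" --pt "-3.3 -17 0 0 0 -0.34 1" --pt "-4 -20.5 0 0 0 -0.41 1" --pt "-4.5 -23 0 0 0 -0.46 1" --pt "-4.7 -24.3 0 0 0 -0.488 1" --pt "-4.7 -24.5 0 0 0 -0.488 1" --pt "-4.7 -24.5 0 0 0 -0.488 1" --pt "-4.7 -24.5 0 0 0 -0.488 1"

```text
time_s: 9.9
tool_pos: [554.9, -279.3, 198.0]
tool_rot: [-0.001, -0.148, 0.989, 0.001]
contact_force: [-0.6, 0.4, -0.2]
width: 85.2
grip_force: 0.0
```

```bash
python3 - <<'E'
from h import *
st=monitor.observe(); print(st['tool_pos'],st['joint_vel'].max().round(3))
v=View('wrist'); v.save('pics/w4.png'); P=v.cloud(); near=np.hypot(P[...,0]-558,P[...,1]+274)<135
m=near&(P[...,2]>42)&(P[...,2]<75); print('scanner top',rect(P[m]),np.median(P[m][:,2]),m.sum())
r=rect(P[m]); a=np.radians(r[4]); A=np.array([[np.cos(a),np.sin(a)],[-np.sin(a),np.cos(a)]])
q=(P[m][:,:2]-r[:2])@A.T
for lo,hi in((-85,-45),(-30,0),(0,30),(40,85)):
    t=q[(q[:,0]>lo)&(q[:,0]<hi)]; print(lo,hi,t.min(0).round(1),t.max(0).round(1),np.median(P[m][(q[:,0]>lo)&(q[:,0]<hi)][:,2]).round(1))
b=near&(v.hsv[...,1]>60)&(v.hsv[...,2]>60)&(P[...,2]<20)&(P[...,2]>3)
print('board',rect(P[b]),np.median(P[b][:,2]),b.sum())
ys,xs=np.nonzero(b); print('board cast',rect(v.plane(np.c_[xs,ys],8)),xs.min(),xs.max(),ys.min(),ys.max())
go([*(r[:2]+6*A[0]),80],down(r[4]))
E
```

```text
[ 554.93985326 -279.2547805   198.00191691] 0.016
scanner top [ 558.2 -273.4  162.4   64.    16.9] 62.09321343778342 12898
-85 -45 [-81.2 -32. ] [-45.  32.] 62.5
-30 0 [-30.  -15.3] [-0.  14.7] 61.8
0 30 [  0. -15.] [30.  14.6] 61.9
40 85 [ 40.  -15.5] [81.2 14.5] 61.9
board [ 559.  -273.6  220.1  120.2   14.7] 7.972665111710683 24800
board cast [ 558.9 -273.7  219.1  119.2   14.7] 245 405 68 335
row [-1.06, 0.43, 11.82] [0.001, -0.001, 0.002] dist 119.0 t 9.95
```

View pics/w4.png

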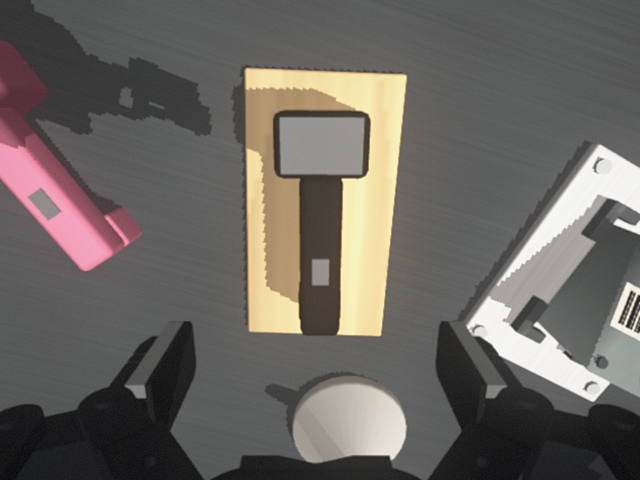

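The wrist view shows the black scanner on the board (columns 245–405, rows 68–335), head at (320,145) and handle along column 320. The heights agree with the text: top at 62 mm, board at 8 mm. Descending to grasp it.

```bash
python3 - <<'E'
from h import *
go([563.9,-271.7,29],down(16.9))
E
```

```text
row [-1.06, 0.42, 16.92] [0.001, -0.001, 0.002] dist 170.0 t 9.95
```

carry_out --pt "-0.5 0.2 1.5 0 0 0.002 1" --pt "-1 0.4 4.5 0 0 0.002 1" --pt "-1.05 0.4 8 0 0 0.002 1" --pt "-1.05 0.4 11.5 0 0 0.002 1" --pt "-1.05 0.4 14.2 0 0 0.002 1" --pt "-1.05 0.4 16.2 0 0 0.002 1" --pt "-1.05 0.4 16.9 0 0 0.002 1" --pt "-1.05 0.4 16.9 0 0 0.002 1" --pt "-1.05 0.4 16.9 0 0 0.002 1"

```text
time_s: 10.7
tool_pos: [564.8, -272.8, 30.5]
tool_rot: [0.0, -0.147, 0.989, -0.0]
contact_force: [-0.1, -0.4, 0.7]
width: 85.6
grip_force: 0.0
```

carry_out --pt "0 0 0 0 0 0 0.6" --pt "0 0 0 0 0 0 0.5" --pt "0 0 0 0 0 0 0.4" --pt "0 0 0 0 0 0 0.3" --pt "0 0 0 0 0 0 0.2" --pt "0 0 0 0 0 0 0.1" --pt "0 0 0 0 0 0 0.1" --pt "0 0 0 0 0 0 0.1" --newtons 50

```text
time_s: 11.37
tool_pos: [564.7, -273.6, 30.7]
tool_rot: [0.0, -0.147, 0.989, -0.0]
contact_force: [-1.5, 1.1, 7.8]
width: 29.5
grip_force: 49.6
```

```bash
cat > scanm.py <<'E'
from h import *
def tool(): 
    st=monitor.observe(); return st['tool_pos'],rot(st['tool_rot'])
# label pose (world) and the scanner's target: x as box x, z = face normal, window 100 mm off
a=np.radians(-11); b=np.radians(21.8)
bx=np.array([np.cos(a),np.sin(a),0]); by=np.array([-np.sin(a),np.cos(a),0]); bz=np.array([0,0,1.])
N=-np.sin(b)*bx+np.cos(b)*bz; X=np.cos(b)*bx+np.sin(b)*bz
L=np.array([549.9,-29.2,64.1]); W=L+100*N
RS=np.c_[X,by,N]
E
python3 - <<'E'
from scanm import *
p,A=tool(); print(p,monitor.observe()['width'])
S=np.array([558.2,-273.4,8]); RS0=np.c_[[np.cos(np.radians(16.9)),np.sin(np.radians(16.9)),0],[-np.sin(np.radians(16.9)),np.cos(np.radians(16.9)),0],[0,0,1]]
np.savez('grasp.npz',w=A.T@(S+RS0@[-60,0,0]-p),R=A.T@RS0,p0=p,A0=A)   # window & scanner axes in tool frame
g=np.load('grasp.npz'); Rt=RS@g['R'].T; pt=W-Rt@g['w']; print(g['w'],pt)
go(p+[0,0,150],A); go(pt,Rt)
E
```

```text
[ 564.74217832 -273.55664948   30.74006775] 29.465686988428892
[66.23015274  2.06618413 22.69197827] [565.11358629 -34.24733277 202.6522028 ]
row [-0.01, -0.01, -15.0] [0.0, 0.0, 0.0] dist 150.0 t 11.3667
row [-7.0, 22.88, -17.2] [0.093, -0.373, 0.481] dist 295.0 t 11.3667
```

carry_out --pt "0 0 -0.2 0 0 0 0.1" --pt "0 0 -0.8 0 0 0 0.1" --pt "0 0 -2 0 0 0 0.1" --pt "0 0 -3.8 0 0 0 0.1" --pt "0 0 -6 0 0 0 0.1" --pt "0 0 -8.5 0 0 0 0.1" --pt "0 0 -11 0 0 0 0.1" --pt "0 0 -13.5 0 0 0 0.1" --pt "0 0 -15.5 0 0 0 0.1" --pt "0 0 -16.7 0 0 0 0.1" --pt "0 0 -17.2 0 0 0 0.1" --pt "0 0 -17.2 0 0 0 0.1"

```text
time_s: 12.37
tool_pos: [564.8, -273.5, 203.1]
tool_rot: [0.001, -0.147, 0.989, -0.001]
contact_force: [0.9, 0.2, -3.0]
width: 29.2
grip_force: 49.8
```

```bash
cat > hand.py <<'E'
from scanm import *
# scanner pose in the hand: side/scene/wrist depth of dark+grey points near the head
v=View('wrist'); p,A=tool(); T=(v.cloud()-p)@A
m=(T[...,0]>25)&(T[...,0]<110)&(abs(T[...,1])<55)&(T[...,2]>-40)&(T[...,2]<40)
q=T[m]; print('n',m.sum())
if m.sum()>200:
    t=q[q[:,0]>45]
    zt=np.median(t[:,2]); t=t[abs(t[:,2]-zt)<6]
    for i in range(4):
        M=np.c_[t[:,:2]-[66,0],np.ones(len(t))]; c=np.linalg.lstsq(M,t[:,2],rcond=None)[0]; t=t[abs(t[:,2]-M@c)<3]
    print('head top tilt deg x,y',np.degrees(np.arctan(c[:2])).round(2),'z at x=66',c[2].round(1),'rect',rect(t),len(t))
E
python3 hand.py
```

```text
n 43668
head top tilt deg x,y [0.75 0.05] z at x=66 -32.8 rect [66.   0.4 61.4 42.  89.8] 34950
```

```bash
python3 - <<'E'
from scanm import *
p,A=tool()
z=np.array([0.013,0.001,-1]); z/=np.linalg.norm(z); y=np.array([0,1,0.]); y-=z*(y@z); y/=np.linalg.norm(y); x=np.cross(y,z)
g=np.load('grasp.npz'); R_=np.c_[x,y,z]; w=np.array([66.,.4,-32.8])-54*z
np.savez('grasp.npz',w=w,R=R_,p0=g['p0'],A0=g['A0']); print(w)
Rt=RS@R_.T; pt=W-Rt@w; print(pt); go(pt,Rt)
E
```

```text
[65.29805966  0.34600459 21.19541059]
[565.71965    -32.64823278 200.18799443]
row [-7.14, 22.98, 0.16] [0.088, -0.36, 0.481] dist 241.0 t 12.4167
```

carry_out --pt "-0.2 0.7 0 0.003 -0.011 0.015 0.1" --pt "-0.7 2.3 0 0.009 -0.036 0.048 0.1" --pt "-1.4 4.6 0.1 0.018 -0.072 0.096 0.1" --pt "-2.3 7.4 0.1 0.028 -0.115 0.154 0.1" --pt "-3.2 10.3 0.1 0.04 -0.162 0.216 0.1" --pt "-4.1 13.3 0.1 0.051 -0.209 0.279 0.1" --pt "-5 16.1 0.1 0.062 -0.252 0.337 0.1" --pt "-5.8 18.6 0.1 0.071 -0.292 0.39 0.1" --pt "-6.4 20.7 0.2 0.079 -0.324 0.433 0.1" --pt "-6.9 22.1 0.2 0.085 -0.346 0.463 0.1" --pt "-7.1 22.8 0.2 0.087 -0.357 0.477 0.1" --pt "-7.1 23 0.2 0.088 -0.36 0.481 0.1"

```text
time_s: 13.42
tool_pos: [563.7, -30.6, 198.5]
tool_rot: [0.181, 0.094, 0.979, -0.016]
contact_force: [-1.0, -0.2, -3.8]
width: 29.3
grip_force: 49.9
```

carry_out --pt "0 0 0 0 0 0 0.1" --pt "0 0 0 0 0 0 0.1" --pt "0 0 0 0 0 0 0.1"

```text
time_s: 13.67
tool_pos: [565.4, -33.2, 199.6]
tool_rot: [0.181, 0.094, 0.979, -0.017]
contact_force: [-0.6, 1.3, -3.4]
width: 29.5
grip_force: 49.9
```

```bash
cat > chk.py <<'E'
from scanm import *
g=np.load('grasp.npz'); p,A=tool(); w=p+A@g['w']; S=A@g['R']
d=w-L; print('window-label along x,y,normal',np.round(RS.T@d,1),'axes err deg',np.degrees(R.from_matrix(RS.T@S).as_rotvec()).round(2),'vel',abs(monitor.observe()['joint_vel']).max().round(3))
k=(d@N)/(S[:,2]@N); hit=w-S[:,2]*k-L; print('aim hits',np.round(RS.T@hit,1)); 
Rt=RS@g['R'].T; go(W-Rt@g['w'],Rt)
E
python3 chk.py; python3 hand.py; python3 - <<'E'
from h import *
v=View('side'); v.save('pics/s5.png',(200,60,440,240),3)
E
```

```text
window-label along x,y,normal [-0.4 -0.6 99.6] axes err deg [ 0.02  0.07 -0.  ] vel 0.007
aim hits [-0.6 -0.6 -0. ]
row [-0.04, 0.06, -0.05] [0.0, -0.001, -0.0] dist 1.0 t 13.6667
n 43986
head top tilt deg x,y [ 0.47 -0.03] z at x=66 -31.8 rect [66.4  0.5 61.6 42.8 90. ] 35193
```

View pics/s5.png

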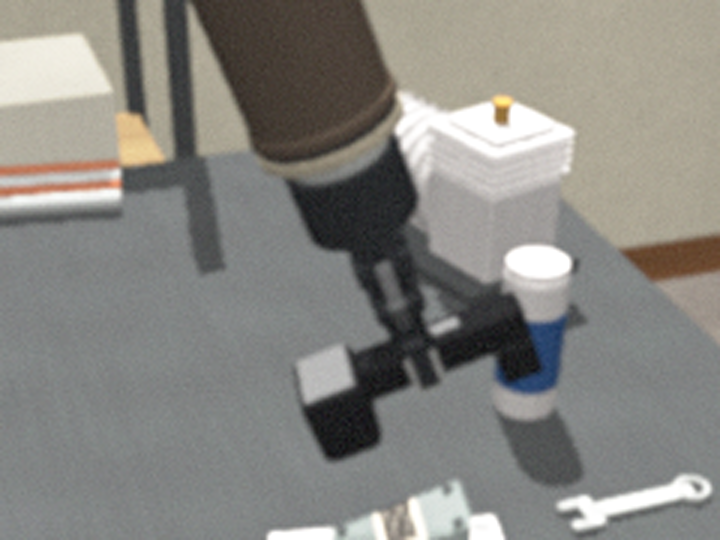

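The side view shows the scanner tilted over the box, with its head at crop pixel (340,400) above the label at (400,515) and square to the sloping face. Holding still for 3 s.

carry_out --pt "0 0 0 0 0 0 0.1" --pt "0 0 0 0 0 0 0.1" --pt "0 0 0 0 0 0 0.1" --pt "0 0 0 0 0 0 0.1" --pt "0 0 0 0 0 0 0.1" --pt "0 0 0 0 0 0 0.1" --pt "0 0 0 0 0 0 0.1" --pt "0 0 0 0 0 0 0.1" --pt "0 0 0 0 0 0 0.1" --pt "0 0 0 0 0 0 0.1" --pt "0 0 0 0 0 0 0.1" --pt "0 0 0 0 0 0 0.1"

```text
time_s: 14.77
tool_pos: [565.4, -32.6, 199.9]
tool_rot: [0.182, 0.094, 0.979, -0.017]
contact_force: [-0.1, 0.1, -3.5]
width: 29.1
grip_force: 49.9
```

carry_out --pt "0 0 0 0 0 0 0.1" --pt "0 0 0 0 0 0 0.1" --pt "0 0 0 0 0 0 0.1" --pt "0 0 0 0 0 0 0.1" --pt "0 0 0 0 0 0 0.1" --pt "0 0 0 0 0 0 0.1" --pt "0 0 0 0 0 0 0.1" --pt "0 0 0 0 0 0 0.1" --pt "0 0 0 0 0 0 0.1" --pt "0 0 0 0 0 0 0.1" --pt "0 0 0 0 0 0 0.1" --pt "0 0 0 0 0 0 0.1"

```text
time_s: 15.77
tool_pos: [565.4, -32.6, 199.9]
tool_rot: [0.182, 0.094, 0.979, -0.017]
contact_force: [-0.6, -0.9, -3.4]
width: 29.0
grip_force: 49.9
```

carry_out --pt "0 0 0 0 0 0 0.1" --pt "0 0 0 0 0 0 0.1" --pt "0 0 0 0 0 0 0.1" --pt "0 0 0 0 0 0 0.1" --pt "0 0 0 0 0 0 0.1" --pt "0 0 0 0 0 0 0.1" --pt "0 0 0 0 0 0 0.1" --pt "0 0 0 0 0 0 0.1" --pt "0 0 0 0 0 0 0.1" --pt "0 0 0 0 0 0 0.1" --pt "0 0 0 0 0 0 0.1" --pt "0 0 0 0 0 0 0.1"

```text
time_s: 16.77
tool_pos: [565.4, -32.6, 199.9]
tool_rot: [0.182, 0.094, 0.979, -0.017]
contact_force: [-0.4, 0.2, -3.0]
width: 29.3
grip_force: 49.9
```

```bash
python3 chk.py; python3 - <<'E'
from scanm import *
# board centre (559,-273.6) yaw 14.7: scanner level there, window at -60 mm; underside 8 + 30 mm
g=np.load('grasp.npz'); a=np.radians(14.7); c,s=np.cos(a),np.sin(a)
RB=np.array([[c,-s,0],[s,c,0],[0,0,1]]); Rt=RB@g['R'].T
for h in (170,30,0): 
    pt=np.array([559,-273.6,8+h])+RB@[-60,0,0]-Rt@g['w']; print(h,pt.round(1)); go(pt,Rt)
E
```

```text
window-label along x,y,normal [-0.4 -0.1 99.9] axes err deg [0.03 0.03 0.02] vel 0.001
aim hits [-0.5 -0.   0. ]
row [-0.04, 0.0, -0.02] [0.0, -0.001, 0.0] dist 0.0 t 16.7667
170 [ 564.5 -272.5  198.3]
row [-4.12, -23.57, 1.72] [-0.079, 0.374, -0.443] dist 240.0 t 16.7667
30 [ 564.5 -272.5   58.3]
row [0.9, -23.59, 14.79] [-0.079, 0.374, -0.443] dist 279.0 t 16.7667
0 [ 564.5 -272.5   28.3]
row [1.98, -23.59, 17.59] [-0.079, 0.374, -0.443] dist 295.0 t 16.7667
```

carry_out --pt "-0.1 -0.7 0 -0.002 0.011 -0.013 0.1" --pt "-0.4 -2.4 0.2 -0.008 0.037 -0.044 0.1" --pt "-0.8 -4.7 0.3 -0.016 0.075 -0.089 0.1" --pt "-1.3 -7.6 0.6 -0.025 0.12 -0.142 0.1" --pt "-1.9 -10.6 0.8 -0.036 0.168 -0.199 0.1" --pt "-2.4 -13.7 1 -0.046 0.217 -0.257 0.1" --pt "-2.9 -16.5 1.2 -0.055 0.262 -0.31 0.1" --pt "-3.3 -19.1 1.4 -0.064 0.303 -0.359 0.1" --pt "-3.7 -21.2 1.6 -0.071 0.337 -0.399 0.1" --pt "-4 -22.7 1.7 -0.076 0.36 -0.426 0.1" --pt "-4.1 -23.4 1.7 -0.079 0.371 -0.439 0.1" --pt "-4.1 -23.6 1.7 -0.079 0.374 -0.443 0.1"

```text
time_s: 17.77
tool_pos: [564.4, -273.9, 198.1]
tool_rot: [-0.007, -0.127, 0.992, -0.0]
contact_force: [0.3, 0.5, -2.7]
width: 29.3
grip_force: 50.0
```

carry_out --pt "0 0 0 0 0 0 0.1" --pt "0 0 0 0 0 0 0.1"

```text
time_s: 17.93
tool_pos: [563.9, -271.8, 198.3]
tool_rot: [-0.006, -0.128, 0.992, -0.0]
contact_force: [0.4, -0.8, -2.8]
width: 29.2
grip_force: 50.0
```

```bash
cat > dn.py <<'E'
from scanm import *
import sys
g=np.load('grasp.npz'); a=np.radians(14.7); c,s=np.cos(a),np.sin(a)
RB=np.array([[c,-s,0],[s,c,0],[0,0,1]]); Rt=RB@g['R'].T
go(np.array([559,-273.6,8+float(sys.argv[1])])+RB@[-60,0,0]-Rt@g['w'],Rt)
E
python3 dn.py 6; python3 hand.py
```

```text
row [-0.24, -0.11, 16.4] [0.0, 0.0, -0.001] dist 164.0 t 17.9333
n 43793
head top tilt deg x,y [ 0.63 -0.03] z at x=66 -31.5 rect [ 66.1   0.6  61.3  42.2 -90. ] 35018
```

carry_out --pt "0 0 0.6 0 0 0 0.1" --pt "-0.1 0 2 0 0 0 0.1" --pt "-0.1 -0.1 4.2 0 0 0 0.1" --pt "-0.2 -0.1 6.8 0 0 0 0.1" --pt "-0.2 -0.1 9.4 0 0 0 0.1" --pt "-0.2 -0.1 11.8 0 0 0 0.1" --pt "-0.2 -0.1 13.8 0 0 0 0.1" --pt "-0.2 -0.1 15.2 0 0 0 0.1" --pt "-0.2 -0.1 16 0 0 0 0.1" --pt "-0.2 -0.1 16.3 0 0 0 0.1" --pt "-0.2 -0.1 16.4 0 0 0 0.1" --pt "-0.2 -0.1 16.4 0 0 0 0.1"

```text
time_s: 18.98
tool_pos: [564.6, -273.6, 35.0]
tool_rot: [-0.006, -0.128, 0.992, -0.001]
contact_force: [0.1, 0.6, -3.0]
width: 29.4
grip_force: 50.0
```

```bash
python3 dn.py 0
```

```text
row [-0.02, 0.11, 0.67] [-0.001, 0.001, -0.0] dist 7.0 t 18.9833
```

carry_out --pt "0 0.05 0.08 0 0 0 0.1" --pt "0 0.1 0.16 0 0 0 0.1" --pt "0 0.1 0.22 0 0 0 0.1" --pt "0 0.1 0.26 0 0 0 0.1" --pt "0 0.1 0.28 0 0 0 0.1" --pt "0 0.1 0.28 0 0 0 0.1"

```text
time_s: 19.48
tool_pos: [564.0, -272.7, 31.7]
tool_rot: [-0.006, -0.128, 0.992, -0.0]
contact_force: [-1.3, -0.2, -2.4]
width: 29.1
grip_force: 50.0
```

carry_out --pt "0 0 0.03 0 0 0 0.1" --pt "0 0 0.06 0 0 0 0.1" --pt "0 0 0.09 0 0 0 0.1" --pt "0 0 0.09 0 0 0 0.1"

```text
time_s: 19.82
tool_pos: [563.8, -272.8, 31.2]
tool_rot: [-0.006, -0.128, 0.992, -0.0]
contact_force: [-4.8, 0.3, 7.3]
width: 29.1
grip_force: 51.5
```

carry_out --pt "0 0 0.02 0 -0.004 0 0.1" --pt "0 0 0.02 0 -0.006 0 0.1" --pt "0 0 0.02 0 -0.006 0 0.1" --newtons 20

```text
time_s: 20.07
tool_pos: [563.8, -272.8, 30.9]
tool_rot: [-0.003, -0.128, 0.992, -0.0]
contact_force: [-3.8, -0.7, 4.2]
width: 29.3
grip_force: 51.0
```

carry_out --pt "0 0 0 0 0 0 0.4" --pt "0 0 0 0 0 0 0.5" --pt "0 0 0 0 0 0 0.6" --pt "0 0 0 0 0 0 0.8" --pt "0 0 0 0 0 0 1" --pt "0 0 0 0 0 0 1" --pt "0 0 0 0 0 0 1" --pt "0 0 0 0 0 0 1"

```text
time_s: 20.73
tool_pos: [564.0, -272.6, 30.5]
tool_rot: [-0.003, -0.128, 0.992, 0.0]
contact_force: [-0.6, -0.3, 0.2]
width: 85.3
grip_force: 0.0
```

carry_out --pt "0 0 -1 0 0 0 1" --pt "0 0 -3 0 0 0 1" --pt "0 0 -6 0 0 0 1" --pt "0 0 -10 0 0 0 1" --pt "0 0 -14 0 0 0 1" --pt "0 0 -17 0 0 0 1" --pt "0 0 -18 0 0 0 1" --pt "0 0 -18 0 0 0 1" --pt "0 0 -18 0 0 0 1"

```text
time_s: 21.48
tool_pos: [565.2, -272.5, 211.1]
tool_rot: [-0.003, -0.128, 0.992, -0.0]
contact_force: [0.0, 0.2, -0.3]
width: 85.0
grip_force: 0.0
```

```bash
python3 - <<'E'
from boxm import *
v=View('wrist'); P=v.cloud(); near=np.hypot(P[...,0]-558,P[...,1]+274)<135
m=near&(P[...,2]>42)&(P[...,2]<75); T=P[m]; print('scanner',rect(T))
c=np.linalg.lstsq(np.c_[T[:,:2]-[559,-273.6],np.ones(len(T))],T[:,2],rcond=None)[0]; print('tilt',np.degrees(c[:2]).round(2),c[2])
b=near&(v.hsv[...,1]>60)&(v.hsv[...,2]>60)&(P[...,2]<20)&(P[...,2]>3); print('board',rect(P[b]))
boxpose(View('scene')); print(monitor.observe()['time_s'],monitor.observe()['contact_force'])
v=View('scene'); v.save('pics/end.png')
E
```

```text
scanner [ 557.4 -273.7  162.5   64.    14.6]
tilt [-0.16  0.05] 61.71106067705542
board [ 559.6 -273.4  220.1  120.2   14.7]
slope 18.843243205910973 uphill yaw -50.52413914224661 z@stage centre 62.6386167702957 [550.5 -27.4 100.2  56.8 -11.1]
21.5833 [-0.71224806  0.24352373  0.47534423]
```

View pics/end.png

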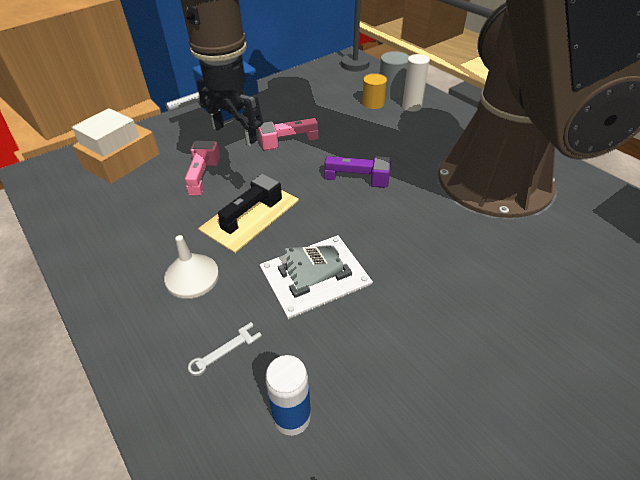

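The final scene shows the scanner level on its board at (250,205), the box between the stops at (315,265), and the can, funnel and wrench where they were.

```bash
python3 -c "
from workcell import job
print(job.finish_job())"
```

```text
the job is handed in; nothing more can be done
None
```

I've handed the job in at about 22 s: the box sits squarely between the stops, its label was scanned square-on from 10 cm for about 3 s, and the scanner is level on its board about 2 mm off the middle. The spray can, funnel and wrench look unmoved in the final picture.

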